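# Put the torch away and shut the tool drawer on its catch

### The job

Put the black torch away: lay it down in the empty front bin of the open drawer, don't drop it in, and let go. Then push the drawer home without slamming it until its catch snaps over and holds it fully shut. Leave the other things on the bench and on the chest where they are.

Things in the scene. Friction and masses are not known exactly. Their poses are not given: they have to be found in the camera images.
- torch_mid (a point): Middle of the black torch (flashlight), 120 mm long, lying on the bench to the right of the vise: on its long axis, 60 mm from each end, about 17 mm above the bench as it lies. Axes: y along the torch toward its tail; z up as it first lies. The head, 36 mm across, is the 36 mm at the -y end; the rest, from y = -24 to +60, is a round barrel of 28 mm on the same axis.
- torch: The same torch, 0.14 kg; same axes; origin 18 mm below point torch_mid, on the bench. The tail droops by about 3 degrees as it lies.
- chest: Small grey two-drawer bench chest with blue drawer fronts, left of the vise; it does not move. 170 mm deep (x), 208 wide (y), 138 high with the rubber mat on top. Origin under its centre; x points to its back, so it faces -x; the case front is at x = -85. The underside of the case top over the top drawer is at z = 130. The lower drawer is locked shut.
- drawer (a joint): Opening of the top drawer in m: 0 fully shut against its stop; slides out along the chest's -x (starts 0.11 to 0.14 open, limit 0.15). Rail friction is about 0.6 N. A sprung roller catch acts over the last 12 mm: from 0.012 to 0.006 it must be pushed over with up to 10 N, and springs back out if let go; below 0.006 the catch draws the drawer in to 0 and holds it.
- bin (a point): Centre of the floor of the drawer's empty, cork-lined front bin, 79 mm above the bench; moves with the drawer; axes as the chest's. Inside, the bin is 100 mm along x and 158 mm along y, so the torch fits only lying along y. The side walls rise 33 mm above this point, the divider behind it 29 mm, the drawer front 50 mm. The narrow bin behind the divider holds a spanner.
- pull (a point): Middle of the outer (front) face of the drawer's aluminium pull lip, 123 mm above the bench. The lip is a bar 206 mm long (y) and 12 mm high along the top edge of the drawer front, standing 12 mm out from it. Axes as the chest's: the drawer shuts toward +x. Moves with the drawer.
- yellow_tin: Yellow round tin, 68 mm across, 26 high, standing loose on the rear half of the chest's top. Origin under its centre.
- padlock: Brass padlock, 42 x 20 mm, 61 high, standing loose on the rear half of the top of the chest. Origin under its middle.
- red_tin: Red and white round tin, 70 mm across, 60 high, at the back of the bench behind the vise. Origin under its centre.
- screwdriver_black: Black-handled screwdriver, 256 mm long, 28 high, lying on the bench behind the torch. Origin under its middle.

How it is judged:
On the way, in this order (a step that is already met when the one before it is completed fails the run):
1. the torch lies in the drawer's empty front bin, let go, with the drawer still open (x of torch_mid in the frame of bin between -0.045 and 0.045 m and y of torch_mid in the frame of bin between -0.03 and 0.03 m and z of torch_mid in the frame of bin below 0.026 m and angle between torch's own y axis and vertical between 1.4 and 1.74 rad and contact force between the fingers and torch below 0.1 N and value of joint drawer above 0.05 m), for 0.2 s.
2. the drawer is pushed home and seated on its catch (value of joint drawer below 0.003 m), for 0.2 s.
At the end, for the whole second after the job is handed in: The drawer is fully shut on its catch (within 3 mm) and stays so, and the torch lies released and at rest in its front bin: its middle within 45 mm (x) and 30 mm (y) of the bin's centre and less than 26 mm above the bin's floor, its axis within about 10 degrees of level (value of joint drawer below 0.003 m and x of torch_mid in the frame of bin between -0.045 and 0.045 m and y of torch_mid in the frame of bin between -0.03 and 0.03 m and z of torch_mid in the frame of bin below 0.026 m and angle between torch's own y axis and vertical between 1.4 and 1.74 rad and contact force between the fingers and torch below 0.1 N and linear speed of torch below 0.03 m/s); the robot touches nothing.
It fails at once if the drawer is slammed: it closes faster than 0.5 m/s (velocity of joint drawer below -0.5 m/s).
It fails at once if the torch is dropped: out of the fingers it falls or flies faster than 0.7 m/s (a fall of about 25 mm) (contact force between the fingers and torch below 0.1 N and linear speed of torch above 0.7 m/s).
It fails at once if another thing on the bench or the chest is shifted by more than 40 mm (distance of any of yellow_tin, padlock, red_tin, screwdriver_black from where it was at the start of the episode above 0.04 m).
It also fails if it takes over 58 s, if anything falls off the work surface, if the arm or the gripper's body presses on something with over 40 N, if the wrist force passes 120 N, or if a joint passes its speed limit or range.

### The arm

A 6-joint arm with a two-finger parallel gripper is mounted at the origin on a cart in front of the work surface, level with it; the furniture and walls round the work are solid. World frame = base frame: x ahead of the robot, y to its left, z up, the work surface at z = 0. Lengths are in m, angles in rad, forces in N, time in s.
With the tool pointing down it reaches from about 0.35 to 0.875 m from the base axis. Payload 15.5 kg.
Tool frame: the origin (TCP) lies between the finger pads; the fingertips stand 8 mm ahead of it and the grasp point (between the pads) lies 11 mm behind it; z points along the fingers, y is the line along which they close (so a half turn about z gives the same grasp; the last joint's range is limited). The gripper opens to 85 mm and grips with 20 to 120 N. Pads are 22 mm wide; open, the fingers measure 114 mm over their backs; the gripper's body (76 mm by 85 mm) begins 54 mm behind the grasp point. The pads swing forward as they close: fully open they stand 13 mm farther back than shut.
Start: joints at [1.032, 0.494, 1.345, -0, 1.302, -0.096], TCP at [0.268, 0.565, 0.239] pointing down, gripper open.
Joint ranges: [-2.91, 2.91], [-0.82, 2.16], [0.22, 2.67], [-1.22, 4.37], [0.12, 2.79], [-3.08, 3.08]. Speed limits (rad/s): [1.89, 1.89, 2.57, 3.01, 3.01, 3.01].

### API

Orientations are given as a unit quaternion [x, y, z, w].
In Python, from cell import arm, vision, workorder gives the robot as it stands. The module is installed in compiled form; this text tells all that it offers.
- The arm moves only by the tool move_arm, never from a script. Its argument "series" is a list of rows, each a list of 7 numbers: the shift along the tool's x, y, z in m, then the turn, a rotation vector about the tool's x, y, z in rad, then the finger opening in m, from 0 to 0.0854. A call has 1 to 5 rows; each row is the pose to reach, as a shift and turn from the pose commanded when the call began, along the tool's axes at that moment; what a row does not reach only later rows make up. A row lasts 1/12 s, in which the tool goes at most 41.7 mm and 7.16 degrees, less where a joint would pass 70% of its speed; a pose out of reach is approached as far as the arm can. A call with a gripper value outside its range is refused whole. The fingers move at their own pace and stop on an object; the grip force is fixed at half the most. Time passes only in rows, so rows that repeat a pose let the fingers close. It gives the time, the measured TCP pose, the force, the opening and the grip force at its end, in the units of the state.
- arm.state(): the state, without advancing time (a new reading comes with each control period).
- vision.get_image(name): name is "side" or "top"; returns (picture, depth): 400x640x3 uint8, blue, green, red; 400x640 float32, m along the optical axis (not along the pixel's ray), 0 where there is no reading.
- vision.camera_model(name): a dict with "fx", "fy", "cx", "cy" (pixels), "rvec" (rotation vector, rad) and "tvec" (3), from world to camera coordinates, as OpenCV has them. Camera axes: x right, y down, z forward; pixel columns grow to the right and rows downward; lengths in m; the calibration is good to about 2 mm. A picture is of the moment at which its call begins. camera_model takes no time and is no camera call.
- workorder.job_done(): hands the job in; it is judged then, once.
The state is a dict: "t": time; "joints": joint angles; "joint_vel": joint speeds; "joint_efforts": joint torques, N m; "eef_pos": TCP position; "tool_rot": TCP orientation; "contact_force": force on the tool from outside, world axes, zero at the start; "wrist_torque": the same for the moment, N m; "opening": opening from 0.0 (shut) to 1.0 (fully open); "grasp_force": force on a finger pad.
Only numpy, scipy, OpenCV 4.12 (cv2) and the standard library are available. Lean on these libraries where they do the work, as an engineer would, in place of code of your own. Each camera call takes 0.05 s, during which the arm holds its last target. There are 200 camera calls.

## Working session

There is one attempt and no reset: what is moved stays moved. The work goes in short steps, Python scripts to look and compute and a tool call to move; the robot and the scene stay as the last step left them, time stands still between calls to the robot, and variables do not carry over. Pictures are saved under pics/ and viewed, at most 10 in all, crops included, and the job is handed in when it is done.

Besides the shell and the picture viewer there is one more tool, called after "Request:" as name(argument=value, ...) on one line, values as JSON. move_arm: Moves the arm, as the interface text tells. Its arguments: {"type":"object","properties":{"series":{"type":"array"}},"required":["series"]}

```bash
mkdir -p pics
cat > h.py <<'E'
import numpy as np, cv2
from cell import arm, vision, workorder
from scipy.spatial.transform import Rotation as R
def cam(n):
    m=vision.camera_model(n); K=np.array([[m['fx'],0,m['cx']],[0,m['fy'],m['cy']],[0,0,1]],float)
    return K,cv2.Rodrigues(np.array(m['rvec'],float))[0],np.array(m['tvec'],float).ravel()
def cloud(n,d):
    K,Rm,t=cam(n); v,u=np.mgrid[:d.shape[0],:d.shape[1]]
    p=np.stack([(u-K[0,2])/K[0,0]*d,(v-K[1,2])/K[1,1]*d,d],-1)
    return (p-t)@Rm
def tri(a,b):  # pixels in side, top -> world
    P=[];
    for n in('side','top'):
        K,Rm,t=cam(n); P.append(K@np.c_[Rm,t])
    X=cv2.triangulatePoints(P[0],P[1],np.array(a,float).T,np.array(b,float).T); return (X[:3]/X[3]).T
E
python3 - <<'E'
from h import *
for n in('side','top'):
    im,d=vision.get_image(n); np.savez(n+'0.npz',im=im,d=d); cv2.imwrite(f'pics/{n}0.png',im)
    K,Rm,t=cam(n); print(n,K[0,0],(-Rm.T@t).round(3),Rm.round(2).tolist())
s=arm.state();print(s['eef_pos'],s['tool_rot'],R.from_quat(s['tool_rot']).as_matrix().round(3).tolist())
E
```

```text
side 519.2276915925012 [-0.104 -0.288  1.116] [[0.39, -0.92, 0.01], [-0.75, -0.32, -0.58], [0.53, 0.22, -0.82]]
top 406.08032493295934 [ 0.465 -0.021  1.226] [[0.0, -1.0, 0.0], [-1.0, -0.01, -0.09], [0.09, -0.0, -1.0]]
[0.26761745 0.56446409 0.23873845] [ 2.19589230e-01  9.75592253e-01 -5.42880460e-04 -1.74311172e-04] [[-0.904, 0.428, -0.001], [0.428, 0.904, -0.001], [0.0, -0.001, -1.0]]
```

View pics/side0.png

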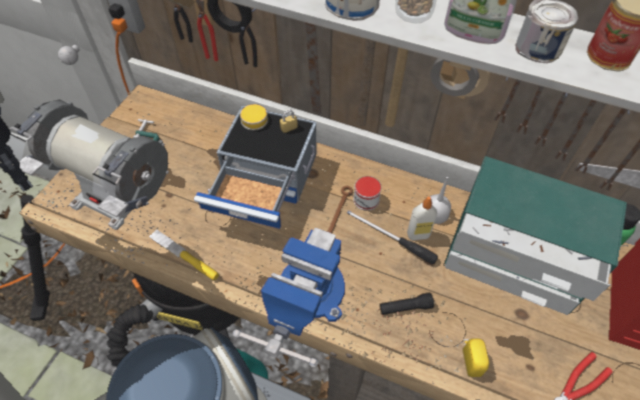

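View pics/top0.png

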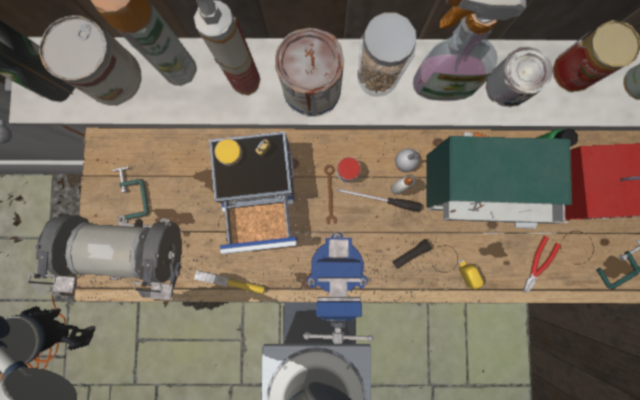

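Side: the torch runs from tail (381,308) to head (433,300), the drawer is centred near (245,195) and its lip runs (197,197)–(278,219). Top: torch (395,264)–(430,243), lip (222,250)–(297,240). Next I'll enlarge and measure.

Run:
```python
from h import *
I={n:np.load(n+'0.npz') for n in('side','top')}
def crop(n,x,y,w,h,s): return cv2.resize(I[n]['im'][y:y+h,x:x+w],None,fx=s,fy=s,interpolation=cv2.INTER_CUBIC)
# each 400x300, scale: drawers 3.2 (125x~94), torch 4x(100x75)
a=np.hstack([crop('side',185,130,133,100,3),crop('side',360,270,133,100,3)])
b=np.hstack([crop('top',195,160,133,100,3),crop('top',360,210,133,100,3)])
cv2.imwrite('pics/crops.png',np.vstack([a,b]))
for n in I:
    c=cloud(n,I[n]['d']); im=I[n]['im'].astype(int)
    m=(im.max(2)<75)&(c[...,2]>.006)&(c[...,2]<.06)&(c[...,0]>.25)&(c[...,0]<.5)&(c[...,1]<-.15)&(c[...,1]>-.45)
    m=cv2.morphologyEx(m.astype(np.uint8),cv2.MORPH_OPEN,np.ones((2,2)))
    k,l,st,_=cv2.connectedComponentsWithStats(m)
    for i in range(1,k):
        if st[i,4]>60:
            p=c[l==i]; e=np.linalg.eigh(np.cov(p[:,:2].T))[1][:,1]; q=(p[:,:2]-p[:,:2].mean(0))@e
            print(n,st[i],p.mean(0).round(4),p.min(0).round(3),p.max(0).round(3),'axis',e.round(3),'ext',q.min().round(3),q.max().round(3),'mid',(p[:,:2].mean(0)+e*(q.min()+q.max())/2).round(4), 'zmax bins',[np.percentile(p[abs(q-b)<.012,2],95).round(4) for b in(-.04,-.02,0,.02,.04)])
    # chest top mat & cork & lip
    hsv=cv2.cvtColor(I[n]['im'],cv2.COLOR_BGR2HSV)
    box=(c[...,1]>.02)&(c[...,1]<.45)&(c[...,0]>.25)
    mat=box&(im.max(2)<60)&(abs(c[...,2]-.138)<.012)
    p=c[mat][:,:2].astype(np.float32);print('mat',len(p),cv2.minAreaRect(p*1000),np.median(c[mat][:,2]))
    cork=box&(abs(c[...,2]-.079)<.012)&(im[...,2]>im[...,0]+40)
    p=c[cork][:,:2].astype(np.float32);print('cork',len(p),cv2.minAreaRect(p*1000),np.median(c[cork],0))
    lip=box&(c[...,2]>.115)&(c[...,2]<.142)&(c[...,0]<.42)
    p=c[lip][:,:2].astype(np.float32);print('lip',len(p),cv2.minAreaRect(p*1000),np.median(c[lip],0))
```

```text
side [382 294  53  22 617] [ 0.4128 -0.2878  0.0299] [-0.104 -0.341 -0.007] [ 0.457 -0.231  1.116] axis [-0.936  0.351] ext -0.058 0.484 mid [ 0.2135 -0.213 ] zmax bins [np.float64(0.0374), np.float64(0.0335), np.float64(0.0303), np.float64(0.0289), np.float64(0.0278)]
mat 2597 ((570.549072265625, 264.0471496582031), (188.41009521484375, 469.5922546386719), 37.523590087890625) 0.137137265055331
cork 1357 ((644.450927734375, 181.10433959960938), (323.3025817871094, 147.18116760253906), 5.568238735198975) [0.52084233 0.16741498 0.07925005]
lip 391 ((367.17926025390625, 396.0559997558594), (52.531124114990234, 109.09600067138672), 80.91226196289062) [0.37198078 0.38062644 0.13035229]
top [395 241  37  27 330] [ 0.4181 -0.2828  0.0376] [ 0.378 -0.338 -0.006] [ 0.465 -0.021  1.226] axis [-0.304  0.953] ext -0.057 0.235 mid [ 0.3911 -0.1981] zmax bins [np.float64(0.0377), np.float64(0.034), np.float64(0.0311), np.float64(0.0319), np.float64(0.029)]
mat 2960 ((565.282958984375, 259.9113464355469), (183.85162353515625, 474.97235107421875), 40.69720458984375) 0.1375550824929273
cork 1884 ((506.22601318359375, 164.75306701660156), (98.3574447631836, 154.87059020996094), 6.740746021270752) [0.50742721 0.16409834 0.07969372]
lip 232 ((364.3455505371094, 381.7762145996094), (24.926856994628906, 108.97993469238281), 84.28701782226562) [0.36957293 0.38049739 0.12876412]
```

View pics/crops.png

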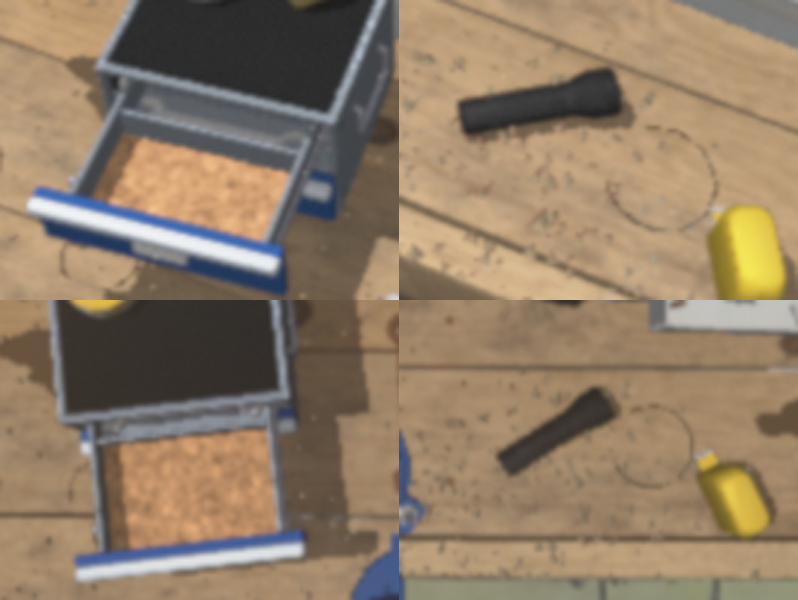

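Crops: torch tail and head centres are at side (381.7,309)/(431.7,300.7) and top (395.7,265)/(429,244). The lip ends are at side (195.7,199)/(277.7,218.3) and top (221,251.3)/(296,243). The front bin is empty.

Run:
```python
from h import *
T=tri([(381.7,309),(431.7,300.7),(195.7,199),(277.7,218.3),(218.7,151.7),(296,169.3)],[(395.7,265),(429,244),(221,251.3),(296,243),(215.7,199.3),(290.7,192.3)])
for n,p in zip(['tail','head','lipL','lipR','caseL','caseR'],T): print(n,p.round(4))
print('torch len',np.linalg.norm(T[0]-T[1]),'mid',T[:2].mean(0),'lip len',np.linalg.norm(T[2]-T[3]),'mid',T[2:4].mean(0),'case mid',T[4:6].mean(0))
for i in(0,2,4): d=T[i]-T[i+1]; print('dir deg',np.degrees(np.arctan2(d[1],d[0])))
for n in('side','top'):
    z=np.load(n+'0.npz'); c=cloud(n,z['d']); im=z['im'].astype(int); ok=z['d']>0
    for nm,m in dict(torch=(im.max(2)<75)&(c[...,2]>.008)&(c[...,2]<.06)&(abs(c[...,0]-.416)<.06)&(abs(c[...,1]+.285)<.075),
        lip=(im.min(2)>150)&(abs(c[...,2]-.125)<.012)&(abs(c[...,0]-.44)<.06)&(abs(c[...,1]-.165)<.13),
        cork=(abs(c[...,2]-.079)<.006)&(im[...,2]>im[...,0]+40)&(abs(c[...,0]-.5)<.09)&(abs(c[...,1]-.165)<.13)).items():
        p=c[m&ok]; 
        print(n,nm,len(p),[tuple(np.round(v,4)) if i<2 else round(v,1) for i,v in enumerate(cv2.minAreaRect((p[:,:2]*1000).astype(np.float32)))],'z',np.percentile(p[:,2],[5,50,95]).round(4))
    # what stands between: max heights near path & clutter beyond torch
    for nm,(x0,x1,y0,y1) in dict(vise=(.2,.5,-.16,.05)).items():
        m=ok&(c[...,0]>x0)&(c[...,0]<x1)&(c[...,1]>y0)&(c[...,1]<y1); print(nm,np.percentile(c[m][:,2],99.5))
```

```text
tail [ 0.3852 -0.233   0.0185]
head [ 0.4471 -0.3311  0.0222]
lipL [0.4275 0.2543 0.1209]
lipR [0.4506 0.0519 0.1276]
caseL [0.567  0.2695 0.1333]
caseR [0.5858 0.0673 0.142 ]
torch len 0.11602592807224171 mid [ 0.41611827 -0.28202176  0.02032699] lip len 0.20379671144007666 mid [0.43905736 0.1531143  0.12420294] case mid [0.57644074 0.16839832 0.13763561]
dir deg 122.26677790717096
dir deg 96.5352363691086
dir deg 95.30679854741311
side torch 616 [(np.float64(412.5761), np.float64(-281.9661)), (np.float64(31.8763), np.float64(117.2264)), 35.5] z [0.0152 0.0258 0.0351]
side lip 489 [(np.float64(453.5031), np.float64(156.8101)), (np.float64(45.2556), np.float64(204.5751)), 6.1] z [0.1234 0.1273 0.131 ]
side cork 1348 [(np.float64(521.7932), np.float64(168.9793)), (np.float64(74.2406), np.float64(147.1386)), 6.9] z [0.0757 0.0793 0.0825]
vise 0.16090957517780966
top torch 331 [(np.float64(420.0923), np.float64(-277.7263)), (np.float64(31.251), np.float64(115.5544)), 29.2] z [0.0205 0.0273 0.0366]
top lip 360 [(np.float64(439.084), np.float64(155.9788)), (np.float64(12.7468), np.float64(202.1546)), 6.8] z [0.1251 0.1285 0.132 ]
top cork 1862 [(np.float64(506.1961), np.float64(165.006)), (np.float64(98.3574), np.float64(154.3612)), 6.7] z [0.0763 0.0797 0.0831]
vise 0.16198963465696609
```

```bash
cat >> h.py <<'E'
def plan(wps, step=.04, ang=.12, start=None):
    """wps: (x,y,z,yaw_of_tool_y_deg,opening); prints rows of 5 per call in tool axes at call start"""
    s=arm.state(); p=np.array(s['eef_pos']); q=R.from_quat(s['tool_rot']); rows=[]
    cp,cq=p,q
    for w in wps:
        tp=np.array(w[:3]); a=np.radians(w[3]); y=np.array([np.cos(a),np.sin(a),0]); z=np.array([0,0,-1.])
        tq=R.from_matrix(np.c_[np.cross(y,z),y,z]); rv=(cq.inv()*tq).as_rotvec()
        n=max(1,int(np.ceil(max(np.linalg.norm(tp-cp)/step,np.linalg.norm(rv)/ang))))
        for k in range(1,n+1): rows.append((cp+(tp-cp)*k/n, cq*R.from_rotvec(rv*k/n), w[4]))
        cp,cq=tp,tq
    for i in range(0,len(rows),5):
        out=[]
        for r in rows[i:i+5]:
            out.append(list((q.inv().apply(r[0]-p)).round(3)+0.)+list((q.inv()*r[1]).as_rotvec().round(3)+0.)+[r[2]])
        print('['+','.join('['+','.join(f'{v:g}' for v in o)+']' for o in out)+']')
        p,q=rows[min(i+4,len(rows)-1)][:2]
E
python3 -c "
from h import *
plan([(.39,.0,.25,32.3,.085),(.4175,-.282,.20,32.3,.085),(.4175,-.282,.06,32.3,.085)])"
```

```text
[[-0.023,-0.031,-0.001,0,0,0.038,0.085],[-0.047,-0.061,-0.001,0,0,0.075,0.085],[-0.07,-0.092,-0.002,0,0,0.113,0.085],[-0.094,-0.122,-0.003,0,0,0.15,0.085],[-0.117,-0.153,-0.004,0,0,0.188,0.085]]
[[-0.029,-0.026,-0.001,0,0,0.038,0.085],[-0.058,-0.051,-0.001,0,0,0.075,0.085],[-0.086,-0.077,-0.002,0,0,0.113,0.085],[-0.115,-0.102,-0.003,0,0,0.15,0.085],[-0.144,-0.128,-0.004,0,0,0.188,0.085]]
[[-0.033,-0.02,-0.001,0,0,0.038,0.085],[-0.066,-0.039,-0.001,0,0,0.075,0.085],[-0.099,-0.059,-0.002,0,0,0.113,0.085],[-0.132,-0.079,-0.003,0,0,0.15,0.085],[-0.165,-0.099,-0.004,0,0,0.188,0.085]]
[[-0.032,-0.016,0.006,0,0,0,0.085],[-0.063,-0.032,0.013,0,0,0,0.085],[-0.095,-0.048,0.019,0,0,0,0.085],[-0.127,-0.064,0.025,0,0,0,0.085],[-0.158,-0.08,0.031,0,0,0,0.085]]
[[-0.032,-0.016,0.006,0,0,0,0.085],[-0.063,-0.032,0.012,0,0,0,0.085],[-0.095,-0.048,0.019,0,0,0,0.085],[-0.095,-0.048,0.054,0,0,0,0.085],[-0.095,-0.048,0.089,0,0,0,0.085]]
[[0,0,0.035,0,0,0,0.085],[0,0,0.07,0,0,0,0.085]]
```

Request:
move_arm(series=[[-0.023,-0.031,-0.001,0,0,0.038,0.085],[-0.047,-0.061,-0.002,0,0,0.075,0.085],[-0.07,-0.092,-0.003,0,0,0.113,0.085],[-0.094,-0.122,-0.004,0,0,0.15,0.085],[-0.117,-0.153,-0.005,0,0,0.188,0.085]])

```text
t: 0.52
eef_pos: [0.3078, 0.3746, 0.2441]
tool_rot: [0.311, 0.95, -0.0, -0.0]
contact_force: [0.2, -0.1, 0.5]
opening: 0.996
grasp_force: 0.0
```

Request:
move_arm(series=[[-0.029,-0.026,-0.001,0,0,0.038,0.085],[-0.058,-0.051,-0.001,0,0,0.075,0.085],[-0.086,-0.077,-0.002,0,0,0.113,0.085],[-0.115,-0.102,-0.003,0,0,0.15,0.085],[-0.144,-0.128,-0.004,0,0,0.188,0.085]])

```text
t: 0.93
eef_pos: [0.3485, 0.1864, 0.2483]
tool_rot: [0.399, 0.917, 0.0, 0.0]
contact_force: [0.9, 0.6, 0.1]
opening: 0.993
grasp_force: 0.0
```

Request:
move_arm(series=[[-0.033,-0.02,-0.001,0,0,0.038,0.085],[-0.066,-0.039,-0.001,0,0,0.075,0.085],[-0.099,-0.059,-0.002,0,0,0.113,0.085],[-0.132,-0.079,-0.003,0,0,0.15,0.085],[-0.165,-0.099,-0.004,0,0,0.188,0.085]])

```text
t: 1.35
eef_pos: [0.3889, -0.002, 0.2523]
tool_rot: [0.483, 0.876, 0.0, -0.0]
contact_force: [1.2, 0.7, 0.9]
opening: 0.994
grasp_force: 0.0
```

Request:
move_arm(series=[[-0.032,-0.016,0.006,0,0,0,0.085],[-0.063,-0.032,0.013,0,0,0,0.085],[-0.095,-0.048,0.019,0,0,0,0.085],[-0.127,-0.064,0.025,0,0,0,0.085],[-0.158,-0.08,0.031,0,0,0,0.085]])

```text
t: 1.77
eef_pos: [0.4057, -0.1783, 0.2209]
tool_rot: [0.483, 0.876, 0.0, -0.0]
contact_force: [1.5, -0.3, 0.0]
opening: 0.994
grasp_force: 0.0
```

Request:
move_arm(series=[[-0.032,-0.016,0.006,0,0,0,0.085],[-0.063,-0.032,0.012,0,0,0,0.085],[-0.095,-0.048,0.019,0,0,0,0.085],[-0.095,-0.048,0.054,0,0,0,0.085],[-0.095,-0.048,0.089,0,0,0,0.085]])

```text
t: 2.18
eef_pos: [0.417, -0.285, 0.1319]
tool_rot: [0.483, 0.875, -0.0, 0.002]
contact_force: [0.4, -0.4, -1.1]
opening: 0.996
grasp_force: 0.0
```

Run:
```python
from h import *
A=[]
for n,(x,y) in dict(side=(340,230),top=(350,190)).items():
    im,d=vision.get_image(n); A.append(cv2.resize(im[y:y+120,x:x+130],None,fx=3,fy=3,interpolation=cv2.INTER_CUBIC))
cv2.imwrite('pics/pre.png',np.hstack(A))
s=arm.state();print(s['eef_pos'],s['joints'])
plan([(.4165,-.282,.012,32.3,.085)],step=.03)
```

```text
[ 0.41388923 -0.28086703  0.1283932 ] [-7.15658564e-01  4.73914124e-01  1.77050300e+00 -2.85900148e-06
  9.05187769e-01 -1.27876292e+00]
[[-0.001,0,0.029,-0.001,-0.002,0,0.085],[-0.002,0.001,0.058,-0.001,-0.004,0,0.085],[-0.002,0.001,0.087,-0.002,-0.006,0,0.085],[-0.003,0.002,0.116,-0.002,-0.008,-0.001,0.085]]
```

View pics/pre.png

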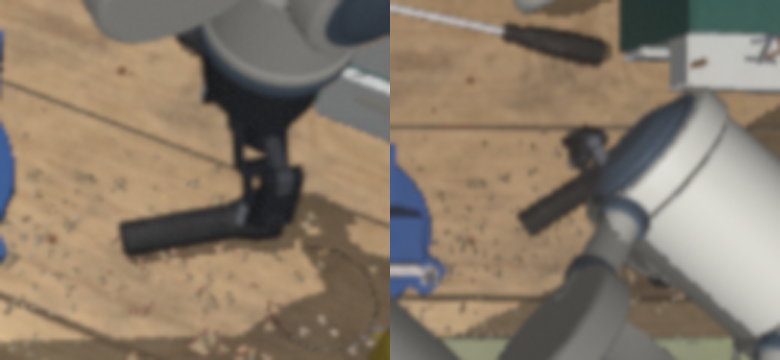

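The gripper is above the middle of the torch, with the fingers straddling it. Now down.

Request:
move_arm(series=[[-0.001,0,0.029,0,-0.002,0,0.085],[-0.001,0.001,0.058,0,-0.003,0,0.085],[-0.002,0.001,0.09,0,-0.005,0,0.085],[-0.002,0.001,0.108,0,-0.006,0,0.085],[-0.002,0.001,0.115,0,-0.006,0,0.085]])

```text
t: 2.7
eef_pos: [0.4179, -0.2828, 0.0164]
tool_rot: [0.482, 0.876, -0.001, 0.002]
contact_force: [-0.9, 0.5, 0.3]
opening: 0.998
grasp_force: 0.0
```

Request:
move_arm(series=[[0,0,0,0,0,0,0.085],[0,0,0,0,0,0,0.05]])

```text
t: 2.87
eef_pos: [0.4188, -0.2837, 0.0186]
tool_rot: [0.482, 0.876, -0.002, 0.003]
contact_force: [0.3, -0.2, 1.4]
opening: 0.874
grasp_force: 0.0
```

Request:
move_arm(series=[[0,0,0.007,0,0,0,0.05],[0,0,0.007,0,0,0,0.02],[0,0,0.007,0,0,0,0.02],[0,0,0.007,0,0,0,0.01],[0,0,0.007,0,0,0,0.01]])

```text
t: 3.28
eef_pos: [0.4183, -0.2838, 0.0109]
tool_rot: [0.482, 0.876, -0.002, 0.003]
contact_force: [0.0, -1.1, 8.3]
opening: 0.285
grasp_force: 58.3
```

Request:
move_arm(series=[[0,0,0,0,0,0,0.01],[0,0,0,0,0,0,0.01],[0,0,0,0,0,0,0.01]])

```text
t: 3.53
eef_pos: [0.4183, -0.2838, 0.011]
tool_rot: [0.482, 0.876, -0.002, 0.003]
contact_force: [-2.0, -0.6, 8.3]
opening: 0.288
grasp_force: 58.4
```

Request:
move_arm(series=[[0,0,-0.01,0,0,0,0.01],[0,0,-0.03,0,0,0,0.01],[0,0,-0.06,0,0,0,0.01],[0,0,-0.09,0,0,0,0.01],[0,0,-0.12,0,0,0,0.01]])

```text
t: 3.95
eef_pos: [0.4174, -0.2825, 0.1323]
tool_rot: [0.482, 0.876, -0.001, 0.002]
contact_force: [0.5, -0.6, -1.8]
opening: 0.288
grasp_force: 59.5
```

Request:
move_arm(series=[[0,0,-0.035,0,0,0,0.01],[0,0,-0.07,0,0,0,0.01],[0,0,-0.1,0,0,0,0.01],[0,0,-0.12,0,0,0,0.01],[0,0,-0.12,0,0,0,0.01]])

```text
t: 4.37
eef_pos: [0.4185, -0.2831, 0.2552]
tool_rot: [0.482, 0.876, -0.002, 0.006]
contact_force: [0.4, -0.4, -0.8]
opening: 0.287
grasp_force: 59.5
```

Run:
```python
from h import *
im,d=vision.get_image('side'); cv2.imwrite('pics/lift.png',cv2.resize(im[150:330,330:530],None,fx=3,fy=3,interpolation=cv2.INTER_CUBIC))
s=arm.state();print(s['t'],s['eef_pos'],s['opening'],s['grasp_force'],s['contact_force'],s['wrist_torque'])
plan([(.45,-.0,.265,19,.01),(.506,.165,.265,6.5,.01),(.506,.165,.165,6.5,.01)],step=.038)
```

```text
4.4167 [ 0.41789686 -0.28266711  0.25288863] 0.2881722447818704 59.492117618210614 [-0.51474324  0.17142283 -2.40571555] [-0.00712787  0.06364168  0.00376199]
[[0.028,0.022,-0.002,0,0.001,0.029,0.01],[0.055,0.045,-0.004,0.001,0.002,0.058,0.01],[0.083,0.067,-0.005,0.001,0.004,0.087,0.01],[0.111,0.089,-0.007,0.001,0.005,0.116,0.01],[0.138,0.111,-0.009,0.002,0.006,0.145,0.01]]
[[0.031,0.018,-0.002,0,0.001,0.029,0.01],[0.061,0.036,-0.003,0.001,0.002,0.058,0.01],[0.092,0.054,-0.005,0.001,0.004,0.087,0.01],[0.118,0.078,-0.005,0.001,0.004,0.131,0.01],[0.143,0.101,-0.005,0.001,0.004,0.174,0.01]]
[[0.029,0.019,0,0,0,0.044,0.01],[0.059,0.038,0,0,0,0.087,0.01],[0.088,0.057,0,0,0,0.131,0.01],[0.088,0.057,0.033,0,0,0.131,0.01],[0.088,0.057,0.067,0,0,0.131,0.01]]
[[0,0,0.033,0,0,0,0.01]]
```

View pics/lift.png

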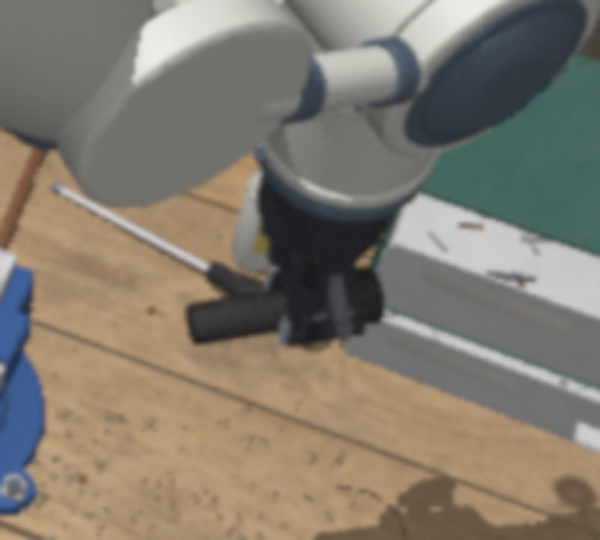

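Torch held level: tail end at about (197,323) in the crop and head end at about (380,298), with the pads nearer the head. I'll work out the offset along the axis.

Run:
```python
from h import *
K,Rm,t=cam('side'); a=np.radians(122.3); e=np.array([np.cos(a),np.sin(a),0])
for z in(.255,.262):
    for s in(-.08,-.07,-.06,-.05,.05,.06,.07,.08):
        p=K@(Rm@(np.array([.418,-.283,z])+s*e)+t); print(z,s,(p[:2]/p[2]).round(1), ((p[:2]/p[2]-[330,150])*3).round(0))
```

```text
0.255 -0.08 [465.6 247.4] [407. 292.]
0.255 -0.07 [460.5 248.1] [392. 294.]
0.255 -0.06 [455.5 248.9] [376. 297.]
0.255 -0.05 [450.4 249.6] [361. 299.]
0.255 0.05 [399.3 257. ] [208. 321.]
0.255 0.06 [394.1 257.7] [192. 323.]
0.255 0.07 [388.9 258.5] [177. 325.]
0.255 0.08 [383.7 259.2] [161. 328.]
0.262 -0.08 [466.4 245.6] [409. 287.]
0.262 -0.07 [461.3 246.3] [394. 289.]
0.262 -0.06 [456.3 247. ] [379. 291.]
0.262 -0.05 [451.2 247.8] [364. 293.]
0.262 0.05 [399.8 255.2] [209. 315.]
0.262 0.06 [394.6 255.9] [194. 318.]
0.262 0.07 [389.3 256.7] [178. 320.]
0.262 0.08 [384.1 257.4] [162. 322.]
```

Request:
move_arm(series=[[0.028,0.022,-0.002,0,0,0.029,0.01],[0.055,0.045,-0.004,0,0,0.058,0.01],[0.083,0.067,-0.005,0,0,0.087,0.01],[0.111,0.089,-0.007,0,0,0.116,0.01],[0.138,0.111,-0.009,0,0.006,0.145,0.01]])

```text
t: 4.83
eef_pos: [0.4362, -0.1042, 0.2577]
tool_rot: [0.545, 0.838, -0.0, -0.001]
contact_force: [1.1, 0.3, -0.8]
opening: 0.283
grasp_force: 59.5
```

Request:
move_arm(series=[[0.031,0.018,-0.002,0,0,0.029,0.01],[0.061,0.036,-0.003,0,0,0.058,0.01],[0.092,0.054,-0.005,0,0,0.087,0.01],[0.118,0.078,-0.005,0,0.004,0.131,0.01],[0.143,0.101,-0.005,0,0.004,0.174,0.01]])

```text
t: 5.25
eef_pos: [0.4706, 0.0674, 0.2629]
tool_rot: [0.616, 0.788, 0.001, -0.002]
contact_force: [2.0, -1.2, -0.6]
opening: 0.285
grasp_force: 59.5
```

Request:
move_arm(series=[[0.029,0.019,0,0,0,0.044,0.01],[0.059,0.038,0,0,0,0.087,0.01],[0.088,0.057,0,0,0,0.131,0.01],[0.088,0.057,0,0,0,0.131,0.01],[0.088,0.057,0,0,0,0.131,0.01]])

```text
t: 5.67
eef_pos: [0.5048, 0.1659, 0.2627]
tool_rot: [0.665, 0.747, 0.0, -0.002]
contact_force: [-0.9, -1.0, -0.9]
opening: 0.288
grasp_force: 59.6
```

Request:
move_arm(series=[[0,0,0.03,0,0,0,0.01],[0,0,0.06,0,0,0,0.01],[0,0,0.085,0,0,0,0.01],[0,0,0.1,0,0,0,0.01],[0,0,0.1,0,0,0,0.01]])

```text
t: 6.08
eef_pos: [0.5028, 0.1636, 0.1606]
tool_rot: [0.666, 0.746, -0.002, -0.004]
contact_force: [-1.2, 0.2, -1.6]
opening: 0.288
grasp_force: 59.6
```

Run:
```python
from h import *
im,d=vision.get_image('side'); im2,_=vision.get_image('top')
cv2.imwrite('pics/over.png',np.hstack([cv2.resize(i,None,fx=3,fy=3,interpolation=cv2.INTER_CUBIC) for i in (im[100:240,185:315],im2[130:270,190:320])]))
s=arm.state();print(s['t'],s['eef_pos'],s['contact_force'])
```

```text
6.1833 [0.50479739 0.16422729 0.16381387] [ 0.17545427 -0.31209488 -0.90456719]
```

View pics/over.png

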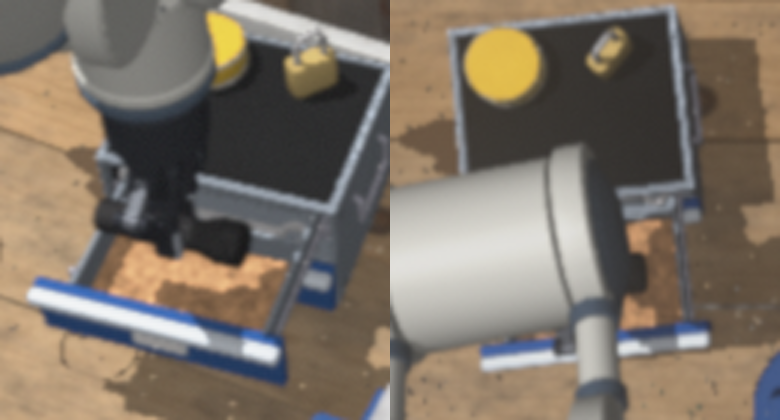

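The torch is over the front bin and aligned with it (head at the right, about (640,270) in the top crop). Lowering.

Request:
move_arm(series=[[0,0,0.02,0,0,0,0.01],[0,0,0.04,0,0,0,0.01],[0,0,0.055,0,0,0,0.01],[0,0,0.06,0,0,0,0.01],[0,0,0.064,0,0,0,0.01]])

```text
t: 6.6
eef_pos: [0.5056, 0.1651, 0.1004]
tool_rot: [0.666, 0.746, 0.001, -0.001]
contact_force: [0.3, -0.9, -0.9]
opening: 0.286
grasp_force: 59.6
```

Request:
move_arm(series=[[0,0,0.002,0,0,0,0.01],[0,0,0.004,0,0,0,0.01],[0,0,0.004,0,0,0,0.01],[0,0,0.004,0,0,0,0.01]])

```text
t: 6.93
eef_pos: [0.5056, 0.1654, 0.0965]
tool_rot: [0.666, 0.746, 0.002, -0.001]
contact_force: [0.1, -0.1, -2.0]
opening: 0.29
grasp_force: 59.6
```

Request:
move_arm(series=[[0,0,0.001,0,0,0,0.01],[0,0,0.002,0,0,0,0.01],[0,0,0.003,0,0,0,0.01],[0,0,0.004,0,0,0,0.01],[0,0,0.004,0,0,0,0.01]])

```text
t: 7.35
eef_pos: [0.5052, 0.1653, 0.0916]
tool_rot: [0.666, 0.746, 0.001, -0.002]
contact_force: [-0.8, -0.2, -1.2]
opening: 0.288
grasp_force: 59.6
```

Request:
move_arm(series=[[0,0,0.001,0,0,0,0.01],[0,0,0.001,0,0,0,0.01],[0,0,0.001,0,0,0,0.01]])

```text
t: 7.6
eef_pos: [0.5053, 0.1653, 0.0908]
tool_rot: [0.666, 0.746, 0.001, -0.002]
contact_force: [-0.2, 0.6, -1.7]
opening: 0.281
grasp_force: 59.6
```

Request:
move_arm(series=[[0,0,0.001,0,0,0,0.01],[0,0,0.001,0,0,0,0.01],[0,0,0.001,0,0,0,0.01]])

```text
t: 7.85
eef_pos: [0.5055, 0.1654, 0.09]
tool_rot: [0.666, 0.746, 0.001, -0.002]
contact_force: [0.2, 0.7, 3.3]
opening: 0.283
grasp_force: 60.1
```

Request:
move_arm(series=[[0,0,0.001,0,0,0,0.01],[0,0,0.001,0,0,0,0.01],[0,0,0.001,0,0,0,0.01]])

```text
t: 8.1
eef_pos: [0.5064, 0.1656, 0.0898]
tool_rot: [0.666, 0.746, 0.002, -0.001]
contact_force: [0.1, 0.7, 15.3]
opening: 0.283
grasp_force: 61.5
```

Contact with the floor. Open in small steps, then rise.

Request:
move_arm(series=[[0,0,-0.001,0,0,0,0.03],[0,0,-0.001,0,0,0,0.035],[0,0,-0.001,0,0,0,0.04],[0,0,-0.001,0,0,0,0.045],[0,0,-0.001,0,0,0,0.045]])

```text
t: 8.52
eef_pos: [0.5051, 0.1653, 0.0897]
tool_rot: [0.666, 0.746, 0.001, -0.002]
contact_force: [-0.1, 0.5, 0.4]
opening: 0.529
grasp_force: 0.0
```

Request:
move_arm(series=[[0,0,-0.001,0,0,0,0.045],[0,0,-0.001,0,0,0,0.045],[0,0,-0.001,0,0,0,0.045]])

```text
t: 8.77
eef_pos: [0.5053, 0.1653, 0.0909]
tool_rot: [0.666, 0.746, 0.001, -0.002]
contact_force: [0.2, -0.2, 0.3]
opening: 0.526
grasp_force: 0.0
```

Request:
move_arm(series=[[0,0,-0.015,0,0,0,0.045],[0,0,-0.04,0,0,0,0.045],[0,0,-0.07,0,0,0,0.045],[0,0,-0.1,0,0,0,0.045],[0,0,-0.13,0,0,0,0.045]])

```text
t: 9.18
eef_pos: [0.505, 0.1647, 0.2222]
tool_rot: [0.666, 0.746, 0.001, -0.002]
contact_force: [0.7, 0.8, -0.8]
opening: 0.529
grasp_force: 0.0
```

Released cleanly. Now move in front of the pull with fingers shut, and check the bin.

Request:
move_arm(series=[[0,-0.035,0,0,0,0,0.0],[0,-0.07,0,0,0,0,0.0],[0,-0.105,0,0,0,0,0.0],[0,-0.128,0,0,0,0,0.0],[0,-0.128,0,0,0,0,0.0]])

```text
t: 9.6
eef_pos: [0.3732, 0.1496, 0.2207]
tool_rot: [0.665, 0.746, -0.0, -0.003]
contact_force: [0.5, 0.3, -0.2]
opening: -0.002
grasp_force: 0.0
```

Request:
move_arm(series=[[0,0,0.035,0,0,0,0.0],[0,0,0.07,0,0,0,0.0],[0,0,0.095,0,0,0,0.0],[0,0,0.104,0,0,0,0.0],[0,0,0.104,0,0,0,0.0]])

```text
t: 10.02
eef_pos: [0.3773, 0.1504, 0.1151]
tool_rot: [0.666, 0.746, -0.0, -0.003]
contact_force: [-0.7, -0.7, 1.0]
opening: 0.0
grasp_force: 0.0
```

Run:
```python
from h import *
im,d=vision.get_image('side'); im2,d2=vision.get_image('top')
cv2.imwrite('pics/bin.png',np.hstack([cv2.resize(i,None,fx=3,fy=3,interpolation=cv2.INTER_CUBIC) for i in (im[130:270,185:315],im2[160:300,190:320])]))
for n,i,dd in(('side',im,d),('top',im2,d2)):
    c=cloud(n,dd); m=(dd>0)&(i.max(2)<70)&(abs(c[...,0]-.506)<.05)&(abs(c[...,1]-.165)<.075)&(c[...,2]>.082)&(c[...,2]<.13)
    print(n,m.sum(),cv2.minAreaRect((c[m][:,:2]*1000).astype(np.float32)),np.percentile(c[m][:,2],[5,50,95]))
s=arm.state();print(s['t'],s['eef_pos'],s['contact_force'],s['opening'])
```

```text
side 364 ((498.7245788574219, 148.92552185058594), (30.813053131103516, 86.30351257324219), 12.243033409118652) [0.09311433 0.10446454 0.11431565]
top 338 ((505.5810241699219, 167.25625610351562), (28.392221450805664, 116.56257629394531), 4.514178276062012) [0.09994599 0.10680034 0.11421593]
10.1167 [0.37842434 0.15071486 0.11706426] [ 0.43066439 -0.15346121  0.73058325] -0.0035270942755647383
```

View pics/bin.png

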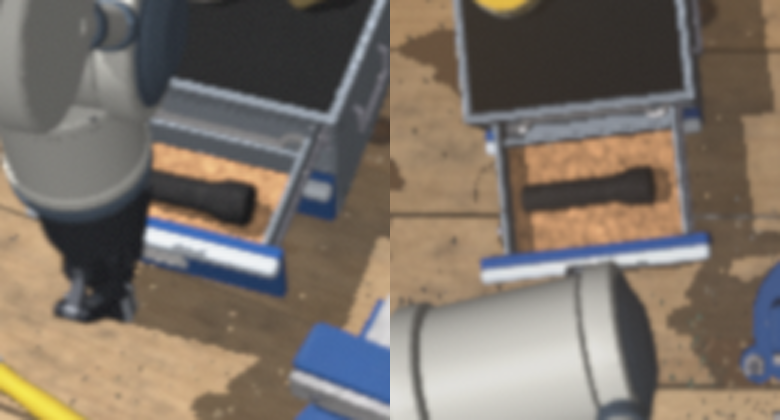

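The torch lies centred and level in the bin: (525–655, 188) in the top crop, tops at z≈0.114. Now push, gently.

Request:
move_arm(series=[[0,0.015,0,0,0,0,0.0],[0,0.028,0,0,0,0,0.0],[0,0.034,0,0,0,0,0.0],[0,0.04,0,0,0,0,0.0],[0,0.046,0,0,0,0,0.0]])

```text
t: 10.53
eef_pos: [0.4241, 0.1559, 0.1175]
tool_rot: [0.666, 0.746, 0.001, -0.002]
contact_force: [-1.4, -0.4, 0.9]
opening: 0.003
grasp_force: 0.7
```

Request:
move_arm(series=[[0,0.007,0,0,0,0,0.0],[0,0.015,0,0,0,0,0.0],[0,0.025,0,0,0,0,0.0],[0,0.035,0,0,0,0,0.0],[0,0.045,0,0,0,0,0.0]])

```text
t: 10.95
eef_pos: [0.4697, 0.1612, 0.1169]
tool_rot: [0.666, 0.746, 0.001, -0.002]
contact_force: [-0.5, 0.5, 1.5]
opening: 0.001
grasp_force: 0.6
```

Request:
move_arm(series=[[0,0.009,0,0,0,0,0.0],[0,0.018,0,0,0,0,0.0],[0,0.027,0,0,0,0,0.0],[0,0.036,0,0,0,0,0.0],[0,0.043,0,0,0,0,0.0]])

```text
t: 11.37
eef_pos: [0.5124, 0.166, 0.1168]
tool_rot: [0.666, 0.746, 0.001, -0.002]
contact_force: [-1.1, -0.1, -0.3]
opening: 0.004
grasp_force: 0.6
```

Request:
move_arm(series=[[0,0.004,0,0,0,0,0.0],[0,0.008,0,0,0,0,0.0],[0,0.012,0,0,0,0,0.0],[0,0.012,0,0,0,0,0.0]])

```text
t: 11.7
eef_pos: [0.5239, 0.1673, 0.1169]
tool_rot: [0.666, 0.746, 0.001, -0.002]
contact_force: [-0.2, -0.7, 0.5]
opening: 0.002
grasp_force: 0.0
```

Run:
```python
from h import *
im,d=vision.get_image('side'); im2,d2=vision.get_image('top')
cv2.imwrite('pics/push.png',np.hstack([cv2.resize(i,None,fx=3,fy=3,interpolation=cv2.INTER_CUBIC) for i in (im[100:240,185:315],im2[120:260,190:320])]))
for n,dd,i in(('side',d,im),('top',d2,im2)):
    c=cloud(n,dd);m=(dd>0)&(i.min(2)>140)&(abs(c[...,2]-.127)<.008)&(abs(c[...,0]-.53)<.07)&(abs(c[...,1]-.165)<.12)
    print(n,m.sum(),cv2.minAreaRect((c[m][:,:2]*1000).astype(np.float32)))
s=arm.state();print(s['t'],s['eef_pos'],s['contact_force'],s['opening'])
```

```text
side 275 ((568.0100708007812, 172.78170776367188), (70.7938003540039, 207.94850158691406), 3.8416240215301514)
top 0 ((0.0, 0.0), (0.0, 0.0), 0.0)
11.8 [0.52312545 0.16723758 0.11684831] [-0.04431611 -0.08091346 -0.66406397] 0.0009872799525231628
```

View pics/push.png

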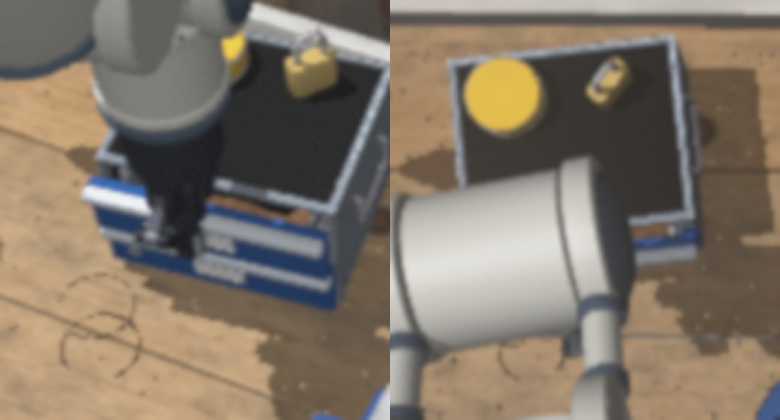

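The drawer is nearly in, with a gap of about 15–20 mm still showing at the case. Pushing on slowly over the catch.

Request:
move_arm(series=[[0,0.003,0,0,0,0,0.0],[0,0.006,0,0,0,0,0.0],[0,0.008,0,0,0,0,0.0],[0,0.01,0,0,0,0,0.0]])

```text
t: 12.13
eef_pos: [0.5301, 0.168, 0.1166]
tool_rot: [0.666, 0.746, -0.001, -0.004]
contact_force: [-12.4, -2.1, 8.9]
opening: 0.003
grasp_force: 6.1
```

Request:
move_arm(series=[[0,0.002,0,0,0,0,0.0],[0,0.004,0,0,0,0,0.0],[0,0.006,0,0,0,0,0.0],[0,0.006,0,0,0,0,0.0]])

```text
t: 12.47
eef_pos: [0.537, 0.1689, 0.1166]
tool_rot: [0.666, 0.746, -0.001, -0.003]
contact_force: [-13.5, -1.3, 9.9]
opening: 0.001
grasp_force: 7.2
```

Request:
move_arm(series=[[0,0.002,0,0,0,0,0.0],[0,0.004,0,0,0,0,0.0],[0,0.005,0,0,0,0,0.0],[0,0.005,0,0,0,0,0.0]])

```text
t: 12.8
eef_pos: [0.5374, 0.1689, 0.1165]
tool_rot: [0.666, 0.746, -0.004, -0.006]
contact_force: [-41.0, -4.5, 33.4]
opening: -0.001
grasp_force: 21.4
```

The force rose against a hard stop, so I'll back off and check whether the drawer is seated.

Request:
move_arm(series=[[0,-0.006,0,0,0,0,0.0],[0,-0.02,0,0,0,0,0.0],[0,-0.05,0,0,0,0,0.0],[0,-0.08,0,0,0,0,0.0],[0,-0.11,0,0,0,0,0.0]])

```text
t: 13.22
eef_pos: [0.4339, 0.157, 0.1169]
tool_rot: [0.666, 0.746, 0.001, -0.001]
contact_force: [0.6, -0.5, -0.5]
opening: 0.001
grasp_force: 0.0
```

Request:
move_arm(series=[[-0.03,-0.02,-0.03,0,0,0,0.0],[-0.07,-0.03,-0.06,0,0,0,0.0],[-0.11,-0.03,-0.08,0,0,0,0.0],[-0.15,-0.03,-0.09,0,0,0,0.0],[-0.18,-0.03,-0.1,0,0,0,0.0]])

```text
t: 13.63
eef_pos: [0.425, -0.0214, 0.2158]
tool_rot: [0.665, 0.747, 0.002, -0.001]
contact_force: [1.3, -0.2, -0.1]
opening: 0.001
grasp_force: 0.0
```

Run:
```python
from h import *
im,d=vision.get_image('side'); im2,d2=vision.get_image('top')
cv2.imwrite('pics/shut.png',np.hstack([cv2.resize(i,None,fx=3,fy=3,interpolation=cv2.INTER_CUBIC) for i in (im[100:240,185:315],im2[120:260,190:320])]))
for n,dd,i in(('side',d,im),('top',d2,im2)):
    c=cloud(n,dd);m=(dd>0)&(i.min(2)>130)&(abs(c[...,2]-.127)<.008)&(abs(c[...,0]-.55)<.03)&(abs(c[...,1]-.165)<.12)
    print(n,m.sum(),cv2.minAreaRect((c[m][:,:2]*1000).astype(np.float32)))
s=arm.state();print(s['t'],s['eef_pos'],s['contact_force'])
```

```text
side 49 ((559.5631103515625, 114.38674926757812), (25.044601440429688, 15.056788444519043), 75.02204132080078)
top 405 ((557.1685180664062, 171.50888061523438), (29.962759017944336, 206.9040069580078), 1.2511290311813354)
13.7333 [ 0.42711441 -0.02477342  0.2164835 ] [0.35023391 1.1280909  0.55513274]
```

View pics/shut.png

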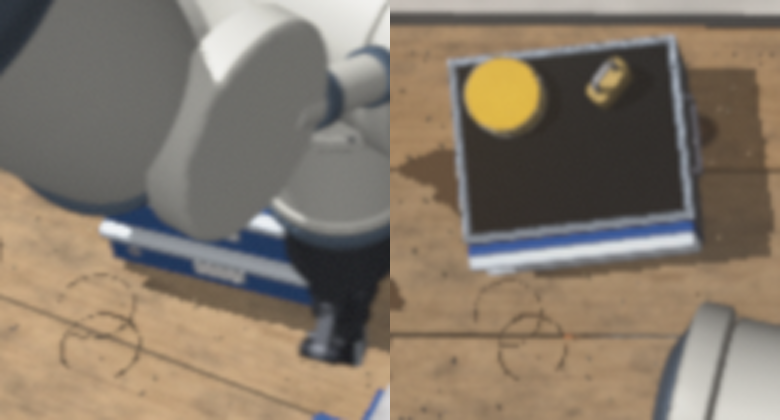

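The top view shows the drawer front flush against the case: the blue front runs straight into the case edge at row ~240 with no gap. Below 6 mm the catch only rests at 0. Tin and padlock are unmoved, so I'm handing in.

```bash
python3 -c "
from h import *
print(workorder.job_done())"
```

```text
the job is handed in; nothing more can be done
None
```

I laid the torch in the front bin, let go of it, and pushed the drawer shut; it stayed shut when I backed off. The job is handed in at about 14 s, and no verdict came back.

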